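Clip the cover onto the long paint box

ROBOT

A 7-joint arm with a two-finger parallel gripper is mounted at the origin on the work surface. World frame = base frame: x ahead of the robot, y to its left, z up, the work surface at z = 0. Lengths are in m, angles in rad, forces in N, time in s.
With the tool pointing down it reaches from about 0.35 to 0.9 m from the base axis. Payload 8.1 kg.
Tool frame: the origin (TCP) lies at the very end of the fingers, on their centre line; the grasp point (between the pads) lies 19 mm behind it; z points along the fingers, y is the line along which they close (so a half turn about z gives the same grasp; the last joint's range is limited). The gripper opens to 92 mm and grips with 3 to 60 N. Pads are 19 mm wide; open, the fingers measure 130 mm over their backs; the gripper's body (75 mm by 190 mm) begins 47 mm behind the grasp point.
Start: joints at [-1.256, 0.434, 0.025, 1.573, -0.012, 1.134, -0.075], TCP at [0.254, 0.571, 0.227] pointing down, gripper open.
Joint ranges: [-2.62, 2.62], [-0.44, 2.09], [-1.27, 1.32], [0.08, 2.57], [-1.32, 4.46], [0.12, 2], [-2.74, 2.74]. Speed limits (rad/s): [2.22, 2.22, 3.01, 3.01, 3.14, 3.14, 3.14].

INTERFACE

Orientations are given as a rotation vector (axis times angle).
In Python, from cell import arm gives the robot as it stands.
- The arm moves only by the tool jog_arm, never from a script. Its argument "rows" is a list of rows, each a list of 3 entries, a list of its own where there are three numbers: the shift along the world's x, y, z in cm, then the turn, a rotation vector about the world's x, y, z in degrees, then the opening, from 0 (shut) to 1 (fully open). A call has 1 to 8 rows; each row is the pose to reach, as a shift and turn from the pose commanded when the call began; what a row does not reach only later rows make up. A row lasts 1/8 s, in which the tool goes at most 62.5 mm and 10.7 degrees, less where a joint would pass 70% of its speed; a pose out of reach is approached as far as the arm can. A call with a gripper value outside its range is refused whole. The fingers move at their own pace and stop on an object; "newtons" is the grip in N (left out, the last holds). Time passes only in rows, so rows that repeat a pose let the fingers close. It gives the time, the measured TCP pose, the force, the opening and the grip force at its end, in the units of the state.
- arm.observe(): the state, without advancing time (a new reading comes with each control period).
- arm.get_image(name): name is "side" or "top" or "wrist"; returns a dict with "img" (420x560x3 uint8, red, green, blue), "depth" (420x560 float32, m along the optical axis (not along the pixel's ray), 0 where there is no reading), "fx", "fy", "cx", "cy" (pixels), "dist_coeffs" ([k1, k2, p1, p2, k3] as OpenCV has them; the pictures are not rectified), "rvec" (rotation vector, rad) and "tvec" (3), from world to camera coordinates, as OpenCV has them; the wrist camera has in their place "mount" (4x4, takes a point from camera to tool coordinates, whose origin is the TCP and whose axes are the flange's). Camera axes: x right, y down, z forward; pixel columns grow to the right and rows downward; lengths in m; the calibration is good to about 2 mm. A picture is of the moment at which its call begins: read the wrist's pose just before it.
- arm.sign_off(): hands the job in; it is judged then, once.
The state is a dict: "clock": time; "joints": joint angles; "dq": joint speeds; "joint_efforts": joint torques, N m; "position": TCP position; "ee_rot": TCP orientation; "force": force on the tool from outside, world axes, zero at the start; "ft_torque": the same for the moment, N m; "width": opening from 0.0 (shut) to 1.0 (fully open); "gripper_force": force on a finger pad.
Only numpy, scipy, OpenCV 4.12 (cv2) and the standard library are available. Lean on these libraries where they do the work, as an engineer would, in place of code of your own. Each camera call takes 0.05 s, during which the arm holds its last target. There are 200 camera calls.

TASK

Painting is over for today: press down the cover that lies loose on the long box until it has clicked home all round and sits flush on the rim. The cover of the smaller square box must stay as it is, unclipped.

Things in the scene. Friction and masses are not known exactly. Their poses are not given: they have to be found in the camera images.
- long_box: Oblong frosted box fixed to the table, 190 (its x) by 100 (y) by 50 mm high. Origin: centre of its underside; z up. A hidden spring catch across each short wall, 91 mm either side of centre along x, holds the cover up. About 8 N on one thumb pad snaps that end down past its catch, then the other end needs the same; or about 12 N mid-cover for both. 10 to 20 N is a proper press.
- long_cover: White rigid clip-on cover, 196 (its x) by 106 mm (y), lying square on the long box. Origin: its centre, underside of its 4 mm flange; z up. Two round thumb pads, 32 mm across, on the long middle line 55 mm either side of centre, tops 6 mm above the origin. Unclipped, the origin is about 58 mm above the table; clicked home it is 50 mm, the flange hard on the rim all round.
- square_cover: White cover of the same make on the other, square box (cover 116 by 116 mm; box 110 by 110 mm, 60 mm high), also lying unclipped, two thumb pads 28 mm either side of its centre. Not to be pressed or shifted. Origin: centre of the cover, underside of its flange, about 68 mm above the table; z up.
Mind the look-alikes: they are no part of the job. What is shaped like the long_cover but yellow is not meant.

How it is judged:
At the end, for the whole second after the job is handed in: The long cover is at rest, clicked home at both ends and so flush all round: its flange within 2 mm of the long box's rim, level with it within 1.1 degrees, centred on the box within 10 mm (z of long_cover in the frame of long_box between 0.046 and 0.052 m and horizontal distance between long_cover and long_box below 0.01 m and angle between the z axis of long_cover and the z axis of long_box, either way round below 0.02 rad and linear speed of long_cover below 0.02 m/s); the robot touches nothing.
It fails at once if the square box's cover is pressed, tipped or shifted (more than 6 mm or about 2.5 degrees) (distance of square_cover from where it was at the start of the episode above 0.006 m or angle between square_cover's own z axis and vertical above 0.045 rad).
It also fails if it takes over 32 s, if anything falls off the work surface, if the arm or the gripper's body presses on something with over 40 N, if the wrist force passes 120 N, or if a joint passes its speed limit or range.

## Working session

There is one attempt and no reset: what is moved stays moved. The work goes in short steps, Python scripts to look and compute and a tool call to move; the robot and the scene stay as the last step left them, time stands still between calls to the robot, and variables do not carry over. Pictures are saved under pics/ and viewed, at most 10 in all, crops included, and the job is handed in when it is done.

Besides the shell and the picture viewer there is one more tool, called after "Call:" as name(argument=value, ...) on one line, values as JSON. jog_arm: Moves the arm, as the interface text tells. Its arguments: {"type":"object","properties":{"rows":{"type":"array","items":{"type":"array"}},"newtons":{"type":"number"}},"required":["rows"]}

```bash
mkdir -p pics
cat > h.py <<'E'
import numpy as np,cv2
from scipy.spatial.transform import Rotation as R
from cell import arm
def cam(n):
    s=arm.observe(); d=arm.get_image(n)
    K=np.array([[d['fx'],0,d['cx']],[0,d['fy'],d['cy']],[0,0,1]])
    if 'mount' in d:
        T=np.eye(4);T[:3,:3]=R.from_rotvec(s['ee_rot']).as_matrix();T[:3,3]=s['position'];T=T@np.array(d['mount'])
    else:
        T=np.eye(4);T[:3,:3]=R.from_rotvec(np.ravel(d['rvec'])).as_matrix();T[:3,3]=np.ravel(d['tvec']);T=np.linalg.inv(T)
    return d,K,T
def pts(d,K,T,uv,z=None):
    uv=np.array(uv,float).reshape(-1,1,2)
    r=cv2.undistortPoints(uv,K,np.array(d['dist_coeffs'])).reshape(-1,2)
    r=np.c_[r,np.ones(len(r))]
    if z is None:
        i=uv.reshape(-1,2).astype(int); r=r*d['depth'][i[:,1],i[:,0]][:,None]
        return r@T[:3,:3].T+T[:3,3]
    w=r@T[:3,:3].T
    return T[:3,3]+w*((z-T[2,3])/w[:,2])[:,None]
E
python3 - <<'E'
from h import *
d,K,T=cam('top'); cv2.imwrite('pics/top.png',d['img'][:,:,::-1])
h,w=d['depth'].shape; v,u=np.mgrid[:h,:w]
P=pts(d,K,T,np.c_[u.ravel(),v.ravel()]).reshape(h,w,3); np.save('P.npy',P)
hsv=cv2.cvtColor(d['img'],cv2.COLOR_RGB2HSV)
m=((P[...,2]>.045)&(P[...,2]<.09)&(d['depth']>0)).astype('uint8')
n,l,s,c=cv2.connectedComponentsWithStats(m)
for i in range(1,n):
    if s[i,4]<200: continue
    q=P[l==i]; print(i,s[i],c[i].round(),cv2.minAreaRect(q[:,:2].astype('float32')),np.median(q[:,2]),np.median(hsv[l==i],0))
s=arm.observe();print(s['position'],s['ee_rot'],s['force'],s['clock'])
d,K,T=cam('side'); cv2.imwrite('pics/side.png',d['img'][:,:,::-1])
E
```

```text
1 [218  96  36  39 615] [235. 113.] ((0.8482658863067627, 0.11977323889732361), (0.07349807024002075, 0.07108025997877121), 17.228092193603516) 0.06740790616778469 [ 17.  16. 152.]
2 [   0  173   71  107 1240] [ 54. 229.] ((0.5996897220611572, 0.49799662828445435), (0.12020845711231232, 0.24004466831684113), 60.25859832763672) 0.07025962262353813 [ 41.  16. 113.]
3 [  0 179  42  13 213] [ 25. 185.] ((0.7133718132972717, 0.563808023929596), (0.004966706968843937, 0.08883071690797806), 12.127591133117676) 0.07344999268716856 [ 41.  16. 123.]
8 [ 148  228   86  117 5843] [191. 286.] ((0.5119135975837708, 0.20615509152412415), (0.10832414031028748, 0.19696058332920074), 71.24003601074219) 0.06365600413291583 [ 19.   9. 240.]
9 [ 26 231  20  18 203] [ 37. 240.] ((0.6017910838127136, 0.5201569199562073), (0.015857098624110222, 0.030484868213534355), 78.59685516357422) 0.06832182355954908 [  6.  10. 122.]
11 [ 380  258   67   66 4070] [413. 290.] ((0.49027711153030396, -0.21180084347724915), (0.11784161627292633, 0.11692541837692261), 84.38822937011719) 0.07377466277444095 [ 19.   9. 241.]
[0.25345742 0.57075743 0.2259645 ] [-6.51533457e-01 -3.07314241e+00  2.38155586e-03] [-1.15630504 -1.42256036  0.34700906] 0.05
```

View pics/top.png

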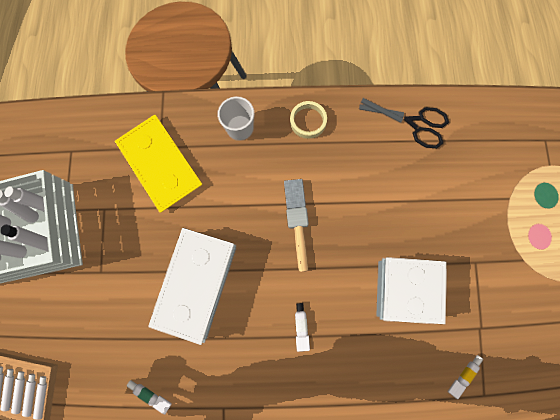

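View pics/side.png

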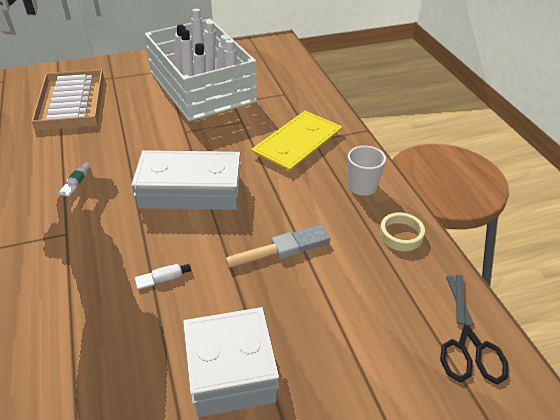

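Top view: the long white cover is centred at about (191,286), with thumb pads at (201,257) and (183,313). The square cover is at (413,290) and the yellow look-alike at (158,163). The side view agrees: the long cover is at (187,170) and sits loose. By depth, the long cover's centre is about (0.512, 0.206), with its long axis at about -19°. I'll go above it with the fingers shut.

Call:
jog_arm(rows=[[[6,-8,0],[0,0,0],0],[[10,-14,0],[0,0,0],0],[[14,-19,0],[0,0,0],0],[[18,-25,0],[0,0,0],0],[[22,-31,0],[0,0,0],0],[[25.8,-36.5,0],[0,0,0],0],[[25.8,-36.5,0],[0,0,0],0],[[25.8,-36.5,0],[0,0,0],0]], newtons=20)

```text
clock: 1.1
position: [0.5139, 0.2009, 0.2266]
ee_rot: [0.663, 3.07, -0.003]
force: [-0.5, 0.2, -0.4]
width: 0.175
gripper_force: 0.0
```

Run:
```python
from h import *
s=arm.observe();print(s['position'],s['ee_rot'],s['force'],s['clock'],s['width'])
d,K,T=cam('wrist'); cv2.imwrite('pics/w1.png',d['img'][:,:,::-1])
h,w=d['depth'].shape; v,u=np.mgrid[:h,:w]
P=pts(d,K,T,np.c_[u.ravel(),v.ravel()]).reshape(h,w,3)
hsv=cv2.cvtColor(d['img'],cv2.COLOR_RGB2HSV)
m=((P[...,2]>.055)&(P[...,2]<.075)&(d['depth']>0)&(hsv[...,1]<60)&(hsv[...,2]>180)).astype('uint8')
n,l,s,c=cv2.connectedComponentsWithStats(m)
i=1+s[1:,4].argmax();q=P[l==i];print(s[i],cv2.minAreaRect(q[:,:2].astype('float32')),np.percentile(q[:,2],[5,25,50,75,95]))
```

```text
[0.51394541 0.20088227 0.22659818] [ 0.66334379  3.06956281 -0.00312667] [-0.4680043   0.20364459 -0.41752502] 1.1 0.17549666461870433
[  225    88   111   180 14927] ((0.513973593711853, 0.20597782731056213), (0.10536574572324753, 0.19572000205516815), 71.39375305175781) [0.06101977 0.06177737 0.0623384  0.06296108 0.06422361]
```

View pics/w1.png

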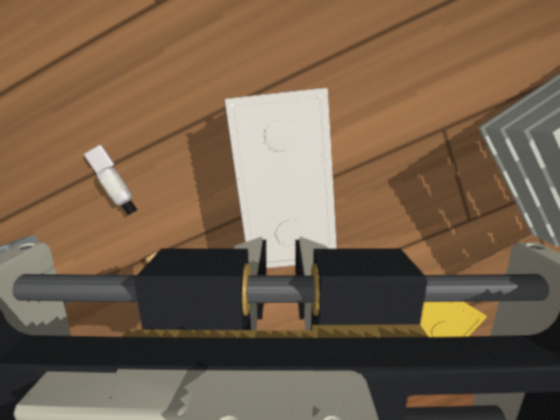

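The wrist view shows the whole cover at (282,180), with pads at (280,136) and (290,233). It measures 196x105 mm, centre (0.514, 0.206), axis -18.6°, top at 62 mm, so it is still up. The pads are therefore at about (0.566, 0.188) and (0.462, 0.224). I'll go above the far pad.

Call:
jog_arm(rows=[[[2.6,-0.9,-4],[0,0,0],0],[[5.3,-1.6,-8],[0,0,0],0],[[5.3,-1.6,-12],[0,0,0],0],[[5.3,-1.6,-14.5],[0,0,0],0],[[5.3,-1.6,-14.5],[0,0,0],0],[[5.3,-1.6,-14.5],[0,0,0],0]])

```text
clock: 1.9
position: [0.5648, 0.1915, 0.0827]
ee_rot: [0.65, 3.073, 0.002]
force: [0.2, 0.2, 1.1]
width: 0.005
gripper_force: 0.0
```

Call:
jog_arm(rows=[[[0.1,-0.2,-1.2],[0,0,0],0],[[0.1,-0.2,-1.7],[0,0,0],0],[[0.1,-0.2,-2.0],[0,0,0],0],[[0.1,-0.2,-2.0],[0,0,0],0]])

```text
clock: 2.4
position: [0.5656, 0.1882, 0.0616]
ee_rot: [-0.652, -3.073, 0.0]
force: [0.4, -0.0, 0.4]
width: 0.006
gripper_force: 0.0
```

Call:
jog_arm(rows=[[[0,0,-0.2],[0,0,0],0],[[0,0,-0.3],[0,0,0],0],[[0,0,-0.3],[0,0,0],0]])

```text
clock: 2.78
position: [0.5657, 0.1882, 0.0588]
ee_rot: [0.652, 3.073, 0.0]
force: [-0.4, -0.6, 1.0]
width: 0.003
gripper_force: 0.6
```

Call:
jog_arm(rows=[[[0,0,-0.15],[0,0,0],0],[[0,0,-0.3],[0,0,0],0],[[0,0,-0.3],[0,0,0],0]])

```text
clock: 3.15
position: [0.5658, 0.1883, 0.0567]
ee_rot: [0.652, 3.073, 0.001]
force: [0.1, 0.7, 0.7]
width: 0.006
gripper_force: 0.0
```

Call:
jog_arm(rows=[[[0,0,-0.1],[0,0,0],0],[[0,0,-0.2],[0,0,0],0],[[0,0,-0.2],[0,0,0],0]])

```text
clock: 3.52
position: [0.566, 0.1884, 0.0562]
ee_rot: [0.652, 3.072, 0.002]
force: [-8.4, -3.1, 29.2]
width: 0.008
gripper_force: 14.5
```

That end is hard on the rim: the force is 29 N with the pad top at 56 mm. Next I'll lift and go to the other pad, pressing more gently.

Call:
jog_arm(rows=[[[0,0,3],[0,0,0],0],[[-5,1.7,3],[0,0,0],0],[[-10.4,3.5,3],[0,0,0],0],[[-10.4,3.5,3],[0,0,0],0],[[-10.4,3.5,2],[0,0,0],0],[[-10.4,3.5,1.5],[0,0,0],0],[[-10.4,3.5,1.5],[0,0,0],0]])

```text
clock: 4.4
position: [0.4621, 0.2225, 0.0679]
ee_rot: [-0.654, -3.072, 0.002]
force: [0.0, -0.6, -0.3]
width: 0.004
gripper_force: 0.0
```

Call:
jog_arm(rows=[[[0,0,-0.5],[0,0,0],0],[[0,0,-0.8],[0,0,0],0],[[0,0,-1.0],[0,0,0],0],[[0,0,-1.0],[0,0,0],0]])

```text
clock: 4.9
position: [0.4616, 0.2232, 0.0586]
ee_rot: [-0.652, -3.073, 0.0]
force: [0.5, 0.7, 0.2]
width: 0.003
gripper_force: 0.0
```

Call:
jog_arm(rows=[[[0,0,-0.15],[0,0,0],0],[[0,0,-0.3],[0,0,0],0],[[0,0,-0.35],[0,0,0],0],[[0,0,-0.35],[0,0,0],0]])

```text
clock: 5.4
position: [0.4617, 0.2233, 0.0562]
ee_rot: [0.652, 3.073, 0.001]
force: [-3.8, -2.1, 14.7]
width: 0.007
gripper_force: 7.7
```

Call:
jog_arm(rows=[[[0,0,3],[0,0,0],0],[[0,0,8],[0,0,0],0],[[-3,6,13],[0,0,0],0],[[-7,10,16],[0,0,0],0],[[-10,15,16],[0,0,0],0],[[-13,20,16],[0,0,0],0],[[-16,25,16],[0,0,0],0],[[-16,25,16],[0,0,0],0]])

```text
clock: 6.4
position: [0.2973, 0.4774, 0.215]
ee_rot: [-0.639, -3.074, -0.002]
force: [-0.4, -1.3, -0.2]
width: 0.005
gripper_force: 0.0
```

Run:
```python
from h import *
s=arm.observe();print(s['position'],s['force'],s['clock'])
d,K,T=cam('top')
h,w=d['depth'].shape; v,u=np.mgrid[:h,:w]
P=pts(d,K,T,np.c_[u.ravel(),v.ravel()]).reshape(h,w,3)
P0=np.load('P.npy')
for n,c in (('long',(191,286)),('A',(201,257)),('B',(183,313)),('square',(413,290))):
    b=np.s_[c[1]-6:c[1]+7,c[0]-6:c[0]+7,2]; print(n,np.median(P0[b]),np.median(P[b]))
m=((P[...,2]>.045)&(P[...,2]<.09)&(d['depth']>0)).astype('uint8');m[:,:100]=0
n,l,s,c=cv2.connectedComponentsWithStats(m)
for i in range(1,n):
    if s[i,4]>2000:
        q=P[l==i];A=np.c_[q[:,:2],np.ones(len(q))];print(cv2.minAreaRect(q[:,:2].astype('float32')),np.linalg.lstsq(A,q[:,2],rcond=None)[0])
d,K,T=cam('side'); cv2.imwrite('pics/s2.png',cv2.resize(d['img'][130:420,110:310,::-1],None,fx=2,fy=2))
```

```text
[0.29734255 0.47742384 0.21495264] [-0.35276409 -1.25749463 -0.21928541] 6.4
long 0.06362598641402584 0.05533919652804553
A 0.06544208365982696 0.05723961779882758
B 0.0653553256471715 0.057143983910582064
square 0.07367298751689844 0.07366532285133565
((0.5115775465965271, 0.2063102126121521), (0.1079762652516365, 0.19738857448101044), 71.1274642944336) [-0.00128083  0.00037152  0.05600099]
((0.49032604694366455, -0.21194250881671906), (0.11788899451494217, 0.11681582033634186), 84.28600311279297) [-0.0065921  -0.05095473  0.0653633 ]
```

View pics/s2.png

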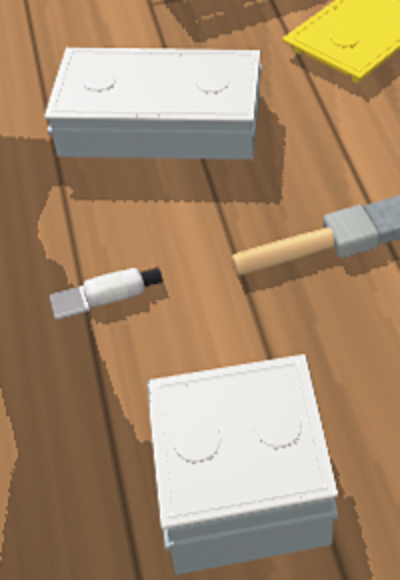

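The picture shows the long cover, at (155,90) in the crop, sitting flush and level. Both pads dropped 8.2 mm. The square cover at (240,440) has not changed. Handing in.

```bash
python3 -c "from cell import arm;print(arm.sign_off())"
```

```text
the job is handed in; nothing more can be done
None
```

The job is handed in (no verdict was returned): the long cover is clicked home at both ends, level and 8 mm lower than before, and the square cover has not moved; the first press peaked at about 29 N, above the 10–20 N advised but well under the 120 N wrist limit.

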